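# Dock the notched ring carrier so it holds the sensing pin in

### The arm

A 6-joint arm with a two-finger parallel gripper is mounted at the origin on the work surface. World frame = base frame: x ahead of the robot, y to its left, z up, the work surface at z = 0. Lengths are in m, angles in degrees, forces in N, time in s.
With the tool pointing down it reaches from about 0.375 to 0.9 m from the base axis. Payload 3.1 kg.
Tool frame: the origin (TCP) lies at the very end of the fingers, on their centre line; the grasp point (between the pads) lies bot.hold_point_z behind it (bot.hold_point_z is the distance from the TCP to the grasp point, in m); z points along the fingers, y is the line along which they close (so a half turn about z gives the same grasp; the last joint's range is limited). The gripper opens to 87 mm and grips with 3 to 60 N. Pads are 19 mm wide; open, the fingers measure 117 mm over their backs; the gripper's body (75 mm by 190 mm) begins 51 mm behind the grasp point.
Start: joints at [-82.019, 30.224, 82.088, -0, 67.689, -10.227], TCP at [0.195, -0.594, 0.223] pointing down, gripper open.
Joint ranges: [-176.69, 176.69], [-43.24, 126.21], [12.49, 139.97], [-82, 262], [0, 151.66], [-163.58, 163.58]. Speed limits (degrees/s): [159.86, 159.86, 180, 180, 180, 180].

### API

Orientations are given as a 3x3 rotation matrix whose columns are the frame's x, y, z axes.
In Python, from rig import bot gives the robot as it stands.
- The arm moves only by the tool apply_moves, never from a script. Its argument "plan" is one flat list of numbers, 4 for each row, row after row: the shift along the world's x, y, z normalised to -1 to 1, where 1 is 0.05 m, then the turn about the world's z normalised to -1 to 1, where 1 is 10 degrees. A call has 1 to 12 rows; each row shifts and turns the commanded pose from where the row before left it; what a row does not reach is not made up. A row lasts 1/8 s, in which the tool goes at most 62.5 mm and 10.7 degrees, less where a joint would pass 70% of its speed; a pose out of reach is approached as far as the arm can. A call with a number of a shift or a turn outside -1 to 1 is refused whole. A call with a gripper value outside its range is refused whole. "grip" is the closure, from -1 (fully open) to 1 (shut), so that 0 is half open, set as the call begins (left out, the last holds). The fingers move at their own pace and stop on an object; the grip force is fixed at half the most. Time passes only in rows, so rows that do not move let the fingers close. It gives the time, the measured TCP pose, the force, the opening and the grip force at its end, in the units of the state.
- bot.read_state(): the state, without advancing time (a new reading comes with each control period).
- bot.capture(name): name is "side" or "top" or "wrist"; returns (picture, depth): 384x512x3 uint8, red, green, blue; 384x512 float32, m along the optical axis (not along the pixel's ray), 0 where there is no reading.
- bot.camera_info(name): a dict with "vertical_fov" (degrees; the focal length in pixels is half the picture's height over the tangent of half this angle, whatever the lens; pixels are square), "cx", "cy" (the principal point, pixels), "k1" (the pictures are not rectified: a ray, as slopes to the right and down, at radius r is drawn at 1 + k1 r^2 times it, then the intrinsics apply), "rvec" (rotation vector, rad) and "tvec" (3), from world to camera coordinates, as OpenCV has them; the wrist camera has in their place "mount" (4x4, takes a point from camera to tool coordinates, whose origin is the TCP and whose axes are the flange's). Camera axes: x right, y down, z forward; pixel columns grow to the right and rows downward; lengths in m; the calibration is good to about 2 mm. A picture is of the moment at which its call begins: read the wrist's pose just before it. camera_info takes no time and is no camera call.
- bot.hand_in(): hands the job in; it is judged then, once.
Trained networks look in the newest picture that a camera, given by its name, has taken for a name from the list of things; names that differ only in an ending like _2 or _b are one class to them, and where a whole thing is asked for, a point or a joint stands for the part that bears it (a point fixed in the world has none). Each returns a list of dicts, best first, with "p" (0 to 1); they miss things now and then, are a little off and sometimes report something else, mostly with a low value. They report only what shows in the picture. A call takes as long as a camera call. They do not tell look-alikes from the thing itself.
- bot.outline_of(camera, target): "mask" (384x512 bool, what is visible of it) and "xy" ([column, row] as shares, 0 to 1, of the picture: columns of its width, rows of its height, amid what is visible of it).
- bot.pinpoint(camera, target): "xy" ([column, row] as shares, 0 to 1, of the picture: columns of its width, rows of its height: a listed point, or the origin of a listed thing).
The state is a dict: "time_s": time; "joint_positions": joint angles; "qvel": joint speeds; "tau": joint torques, N m; "position": TCP position; "tcp_rot": TCP orientation; "force": force on the tool from outside, world axes, zero at the start; "moment": the same for the moment, N m; "opening": opening from 0.0 (shut) to 1.0 (fully open); "grasp_force": force on a finger pad.
Only numpy, scipy, OpenCV 4.12 (cv2) and the standard library are available. Lean on these libraries where they do the work, as an engineer would, in place of code of your own. Each camera call takes 0.05 s, during which the arm holds its last target. There are 200 camera calls.

### The job

Load the ring carrier whose base has a notch into the inclined engraving dock: its upright end plate goes uphill and pushes the spring sensing pin in, its notched end drops behind the lip and over the key (which is clamped a few millimetres to either side, so feel for it), and the base sits flat on the sloping plate. Let go so that the dock alone keeps it there with the pin held in, and leave the plain carrier and the other bench things where they are.

Things in the scene. Friction and masses are not known exactly. Their poses are not given: they have to be found in the camera images.
- carrier: The carrier to load, loose, 0.2 to 0.42 kg, starts flat on the bench. Steel base plate 70 long (x), 44 wide (y), 12 thick, with a grip block in the middle, an upright end plate at the +x end and an open slot (notch) in the -x end, the foot. Overall height 57. Origin: centre of the underside; z up through the grip block, x towards the end plate.
- grip (a point): Point on the carrier 34 above the middle of its underside, inside the aluminium grip block: 24 (x) by 22 (y), from 12 to 50 above the underside, with a 7 high stub and a small brass ring on top. Grip it here across the 22 mm (along y), fingers pointing along the carrier's -z.
- slot (a point): Mouth of the carrier's slot, at underside level: at x -35, y +10 in the carrier. The slot is 12 wide, 15 deep along x and cut through the whole 12 mm of the base plate. It must go over the key.
- end_face (a point): Outer face of the carrier's upright end plate, at x 35, y 0, 18 above the underside: the spot that meets the sensing pin. The end plate is 44 wide, 8 thick, its top 34 above the underside.
- plain_carrier: A bystander: the same carrier without the slot, same frame and sizes. It would not fit. Leave it.
- nest: The dock's sloping steel plate, fixed during a run, tilted 25 degrees, its low edge on the robot's side, its origin 36 above the bench. Origin: on the surface, on the centre line, at the uphill face of the lip. x straight up the slope, z square out of the plate, y across. A docked carrier's origin lies at x 35, z 0, y within 8 of 0 (as the key has it) here, axes parallel.
- lip_top (a point): Middle of the top of the lip along the low edge: 10 thick (x -10 to 0 in the plate's frame), 60 wide, 9 high. The carrier (70) has 2.5 to spare between lip and back wall: to get in, it must be over 9 above the plate, be pushed uphill until its end plate meets the wall or is within 2 of it, then be lowered square to the plate.
- key_mid (a point): Middle of the key's range, level with its top, at x 10, y +10 in the plate's frame. The key, a steel block 9 wide (y) and 9 high, stands on the plate from the lip up to x 10, clamped anywhere within 6 to either side (y) of this point: the state does not tell where, feel for it. The slot clears it by 1.5 each side; a carrier that stops about 9 high while being lowered has missed it.
- wall_face (a point): Downhill face of the dock's solid back wall, at x 72.5 in the plate's frame, on the pin's axis 18 above the plate. The wall is 60 wide and 44 high and stands square to the plate.
- pin_tip (a point): Tip of the steel sensing pin, 8 in diameter, which comes out of the back wall pointing downhill, 18 above the plate on its centre line; 7.5 out of the wall when free.
- sense_pin (a joint): How far the sensing pin is pushed in, m, 0 free to 0.009 (its tip is level with the wall at 0.0075). Spring: 1.5 N at first, 220 N/m more. Docked, the pin pushes the carrier back against the lip and this reads about 0.005.
- bench_block: Bystander: steel block 70 x 70 x 22. Origin under its centre.
- jar: Bystander: small jar, 52 across, 60 high. Origin under its centre.
- bur_tray: Bystander: low white tray of burs, 110 x 80 x 16. Origin under its centre.
- file: Bystander: file 190 long with a wooden handle, 12 high, lying along its x. Origin where blade meets handle.
- ring_dish: Bystander: white bowl, 84 across, 20 high. Origin under its centre.
- pliers: Bystander: pliers about 140 long, 10 high, lying along x. Origin near the pivot.
Not all that is in view belongs to the job. What is shaped like the carrier but blue or green is not meant.

How it is judged:
By the outcome, as a careful person would: the job done as asked, in the order asked, and still so for the second after the job is handed in, with the robot touching nothing.
It also fails if it takes over 72 s, if anything falls off the work surface, if the arm or the gripper's body presses on something with over 40 N, if the wrist force passes 120 N, or if a joint passes its speed limit or range.

## Working session

There is one attempt and no reset: what is moved stays moved. The work goes in short steps, Python scripts to look and compute and a tool call to move; the robot and the scene stay as the last step left them, time stands still between calls to the robot, and variables do not carry over. Pictures are saved under pics/ and viewed, at most 10 in all, crops included, and the job is handed in when it is done.

Besides the shell and the picture viewer there is one more tool, called as name(argument=value, ...), one argument or row to a line, values as JSON. apply_moves: Moves the arm, as the interface text tells. Its arguments: {"type":"object","properties":{"plan":{"type":"array","items":{"type":"number"}},"grip":{"type":"number"}},"required":["plan"]}

```bash
ls; mkdir -p pics; cat > h.py <<'E'
import numpy as np, cv2
from rig import bot
def cam(name,st=None):
    c=bot.camera_info(name); f=192/np.tan(np.radians(c["vertical_fov"]/2))
    if "mount" in c:
        st=st or bot.read_state(); T=np.eye(4);T[:3,:3]=np.array(st["tcp_rot"]);T[:3,3]=st["position"]
        W=T@np.array(c["mount"])
    else:
        R,_=cv2.Rodrigues(np.array(c["rvec"],float));W=np.eye(4);W[:3,:3]=R.T;W[:3,3]=-R.T@np.array(c["tvec"]).ravel()
    return f,c["cx"],c["cy"],c["k1"],W
def ray(C,u,v):
    f,cx,cy,k1,W=C
    d=np.stack([(np.asarray(u,float)-cx)/f,(np.asarray(v,float)-cy)/f],-1);s=d.copy()
    for _ in range(10): s=d/(1+k1*(s**2).sum(-1,keepdims=True))
    return np.concatenate([s,np.ones(s.shape[:-1]+(1,))],-1)
def lift(C,u,v,z):  # depth -> world
    return (ray(C,u,v)*np.asarray(z)[...,None])@C[4][:3,:3].T+C[4][:3,3]
def atz(C,u,v,h):
    d=ray(C,u,v)@C[4][:3,:3].T;o=C[4][:3,3]
    return o+d*((h-o[2])/d[...,2])[...,None]
def proj(C,P):
    f,cx,cy,k1,W=C;p=(np.atleast_2d(P)-W[:3,3])@W[:3,:3];s=p[:,:2]/p[:,2:];s=s*(1+k1*(s**2).sum(1,keepdims=True));return s*f+[cx,cy]
def cloud(C,dep):
    v,u=np.mgrid[:384,:512];return lift(C,u,v,dep)
E
cat > a.py <<'E'
from h import *
print(bot.hold_point_z)
ims=[]
for n in("top","side"):
    im,d=bot.capture(n);C=cam(n);ims.append(im)
    np.savez(f"{n}0.npz",im=im,d=d)
    print(n,C[4][:3,3].round(3),C[4][:3,2].round(2))
    for t in("carrier","plain_carrier","grip","slot","end_face","nest","lip_top","key_mid","wall_face","pin_tip"):
        for r in bot.pinpoint(n,t)[:3]:
            u,v=r["xy"][0]*512,r["xy"][1]*384
            z=d[min(int(v),383),min(int(u),511)]
            print(n,t,round(r["p"],2),round(u),round(v),lift(C,u,v,z).round(3))
    cv2.imwrite(f"pics/{n}0.png",im[...,::-1])
E
python3 a.py
```

```text
pics
0.0187
top [ 0.396 -0.018  0.959] [ 0.09 -0.   -1.  ]
top carrier 0.88 238 193 [0.476 0.04  0.053]
top carrier 0.87 323 210 [ 0.426 -0.176  0.057]
top carrier 0.8 368 271 [ 0.263 -0.294  0.03 ]
top plain_carrier 0.74 357 158 [ 0.562 -0.275  0.045]
top grip 0.97 417 215 [ 0.406 -0.431  0.04 ]
top grip 0.82 279 202 [ 0.45  -0.065  0.047]
top grip 0.8 243 195 [0.469 0.028 0.049]
top slot 0.85 229 197 [ 0.469  0.067 -0.001]
top slot 0.83 413 227 [ 0.375 -0.431  0.009]
top slot 0.67 377 262 [ 0.282 -0.331 -0.002]
top end_face 0.82 287 191 [ 0.481 -0.087  0.033]
top end_face 0.78 359 281 [ 0.233 -0.278 -0.   ]
top end_face 0.68 416 201 [ 0.446 -0.446  0.002]
top nest 0.93 218 151 [0.589 0.093 0.039]
top lip_top 0.71 220 150 [0.593 0.086 0.043]
top lip_top 0.36 287 191 [ 0.479 -0.089  0.026]
top lip_top 0.33 411 137 [ 0.623 -0.44   0.008]
top key_mid 0.7 211 148 [0.6   0.111 0.039]
top key_mid 0.35 274 211 [ 0.429 -0.053 -0.   ]
top wall_face 0.83 210 126 [0.647 0.105 0.083]
side [0.382 1.02  1.223] [ 0.06 -0.67 -0.74]
side carrier 0.72 253 222 [0.477 0.053 0.006]
side carrier 0.68 264 195 [ 0.449 -0.055  0.023]
side carrier 0.62 317 156 [ 0.266 -0.289  0.009]
side plain_carrier 0.75 238 154 [ 0.568 -0.274  0.007]
side grip 0.86 261 189 [ 0.46  -0.06   0.053]
side grip 0.78 252 212 [0.483 0.045 0.049]
side grip 0.7 276 171 [ 0.416 -0.168  0.036]
side slot 0.85 270 202 [ 0.427 -0.044  0.002]
side slot 0.71 278 181 [ 0.406 -0.15   0.003]
side slot 0.63 256 227 [ 0.467  0.069 -0.   ]
side end_face 0.76 246 207 [ 0.508 -0.023 -0.005]
side end_face 0.67 274 129 [ 0.44  -0.424  0.017]
side end_face 0.65 252 190 [ 0.495 -0.099 -0.002]
side nest 0.75 213 225 [0.606 0.101 0.038]
side lip_top 0.67 220 224 [0.584 0.095 0.035]
side lip_top 0.18 217 224 [0.593 0.097 0.04 ]
side key_mid 0.82 213 221 [0.606 0.081 0.032]
side wall_face 0.85 197 215 [0.646 0.121 0.105]
```

```bash
python3 -c "
import cv2
a=cv2.imread('pics/top0.png');b=a[110:300,190:450];cv2.imwrite('pics/top0c.png',cv2.resize(b,None,fx=3,fy=3,interpolation=2))"
```

```text
(no output)
```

View pics/top0c.png

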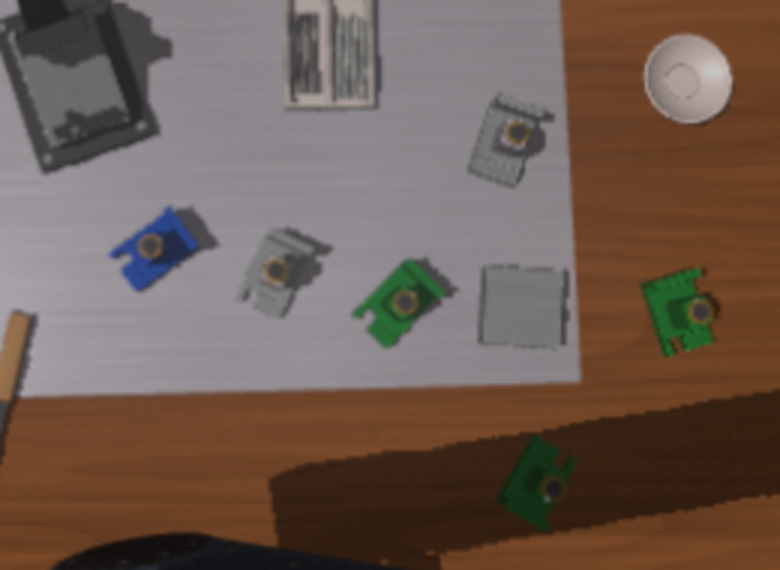

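```bash
python3 -c "
from h import *
s=bot.read_state();print(s['time_s'],np.array(s['tcp_rot']).round(3),s['force'])
c=bot.camera_info('wrist');print(np.array(c['mount']).round(3),c['vertical_fov'])"
```

```text
1.1 [[ 0.95   0.312  0.   ]
 [ 0.312 -0.95   0.   ]
 [ 0.    -0.    -1.   ]] [-0.45086494 -0.61952359 -0.61372131]
[[-0.001 -0.97  -0.243  0.066]
 [ 1.    -0.001  0.001  0.   ]
 [-0.001 -0.243  0.97  -0.162]
 [ 0.     0.     0.     1.   ]] 69.51829494638477
```

apply_moves(
  plan=[0.42,0.96,0.1,0,0.42,0.96,0.1,0,0.42,0.96,0.1,0,0.42,0.96,0.1,0,0.42,0.96,0.1,0,0.42,0.96,0.1,0,0.42,0.96,0.1,0,0.42,0.96,0.1,0,0.42,0.96,0.1,0,0.42,0.96,0.1,0,0.42,0.96,0.1,0,0,0,0,0],
)

```text
time_s: 2.6
position: [0.4272, -0.0628, 0.2781]
tcp_rot: [[0.948, 0.319, 0.002], [0.319, -0.948, 0.0], [0.001, 0.0, -1.0]]
force: [-0.5, -0.1, 0.8]
opening: 1.002
grasp_force: 0.0
```

```bash
cat > b.py <<'E'
from h import *
import sys
st=bot.read_state();im,d=bot.capture("wrist");C=cam("wrist",st);tag=sys.argv[1]
np.savez(tag+".npz",im=im,d=d,W=C[4]);cv2.imwrite(f"pics/{tag}.png",im[...,::-1])
for t in sys.argv[2:]:
    for r in bot.pinpoint("wrist",t)[:3]:
        u,v=r["xy"][0]*512,r["xy"][1]*384
        print(t,round(r["p"],2),round(u),round(v),lift(C,u,v,d[min(int(v),383),min(int(u),511)]).round(4))
E
python3 b.py w1 carrier grip slot end_face
```

```text
carrier 0.95 267 151 [ 0.4606 -0.0685  0.0578]
carrier 0.93 327 194 [ 0.4288 -0.1738  0.0431]
carrier 0.85 204 112 [0.4827 0.0277 0.0558]
grip 0.9 201 114 [0.4794 0.0312 0.0564]
grip 0.86 332 198 [ 0.4276 -0.1779  0.0565]
grip 0.69 264 155 [ 0.4544 -0.0663  0.0561]
slot 0.87 184 117 [ 0.4657  0.065  -0.    ]
slot 0.8 302 197 [ 0.4045 -0.1515 -0.001 ]
slot 0.66 247 163 [ 4.282e-01 -4.900e-02 -2.000e-04]
end_face 0.85 226 110 [0.4951 0.0041 0.0266]
end_face 0.69 347 185 [ 0.4499 -0.2005  0.034 ]
end_face 0.58 286 138 [ 4.85e-01 -9.47e-02 -1.00e-04]
```

View pics/w1.png

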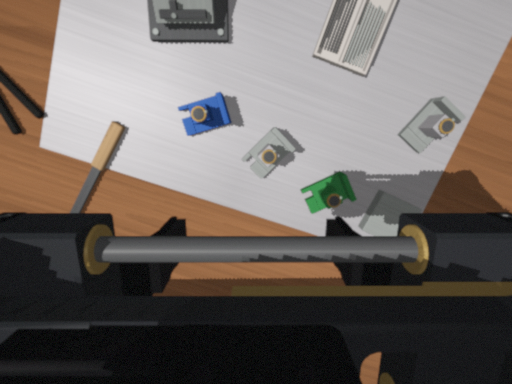

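apply_moves(
  plan=[0.4,0.7,0.3,0,0.4,0.7,0.3,0,0.4,0.7,0.3,0,0.4,0.7,0.2,0,0,0,0,0],
)

```text
time_s: 3.48
position: [0.5079, 0.0745, 0.3331]
tcp_rot: [[0.95, 0.313, 0.002], [0.313, -0.95, 0.0], [0.002, 0.001, -1.0]]
force: [-0.3, -0.8, -0.4]
opening: 1.0
grasp_force: 0.0
```

```bash
sleep 1; python3 b.py w2 nest lip_top key_mid wall_face pin_tip
```

```text
nest 0.56 263 109 [0.597  0.0917 0.0371]
nest 0.17 338 206 [ 0.4855 -0.0852  0.0325]
lip_top 0.88 263 112 [0.5923 0.0898 0.0415]
key_mid 0.87 255 104 [0.5999 0.1058 0.0448]
wall_face 0.6 263 59 [0.6501 0.1109 0.1109]
```

View pics/w2.png

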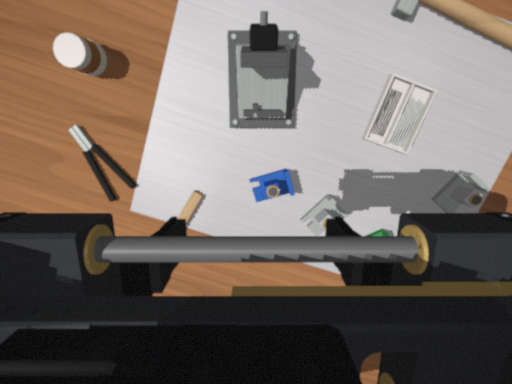

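```bash
cat > dock.py <<'E'
from h import *
from scipy.optimize import least_squares
z=np.load("w2.npz");st=None
c=cam("wrist");C=c[:4]+(z["W"],);P=cloud(C,z["d"])
o=np.array([.597,.092,.036]);
def frame(yaw):
    c,s=np.cos(yaw),np.sin(yaw);a=np.radians(25);x=np.array([c*np.cos(a),s*np.cos(a),np.sin(a)]);y=np.array([-s,c,0]);return np.stack([x,y,np.cross(x,y)],1)
Q=P[20:135,215:310].reshape(-1,3)
yaw=np.radians(18)
for i in range(6):
    L=(Q-o)@frame(yaw)
    m=(L[:,0]>16)&(L[:,0]<48)&(abs(L[:,1])<25*1e-3)
    m=(L[:,0]>.014)&(L[:,0]<.055)&(abs(L[:,1])<.024)&(abs(L[:,2])<.008)
    q=Q[m];cen=q.mean(0);n=np.linalg.svd(q-cen)[2][2];n*=np.sign(n[2])
    yaw=np.arctan2(-n[1],-n[0]); o=o+n*((cen-o)@n)
    print(m.sum(),np.degrees(yaw),np.degrees(np.arccos(n[2])),o.round(4),((q-cen)@n).std())
E
python3 dock.py
cat > prof.py <<'E'
exec(open("dock.py").read().replace("print(m","(m"))
L=(Q-o)@frame(yaw)*1e3
print("prof z by x");
for a in range(-24,100,2):
    m=(abs(L[:,1]+12)<8)&(abs(L[:,0]-a)<1)
    m2=(abs(L[:,1]-10)<9)&(abs(L[:,0]-a)<1)
    if m.sum(): print(a,np.percentile(L[m,2],[10,50,90]).round(1),np.percentile(L[m2,2],[10,50,90]).round(1) if m2.sum() else'')
for lo,hi,za,zb,nm in((-9,-1,6,12,'lip'),(2,9,6,12,'key'),(74,90,38,50,'wall'),(20,60,-4,4,'plate')):
    m=(L[:,0]>lo)&(L[:,0]<hi)&(L[:,2]>za)&(L[:,2]<zb);q=L[m,1];print(nm,m.sum(),np.percentile(q,[0,3,50,97,100]).round(1) if m.sum() else '')
E
python3 prof.py
```

```text
877 17.999910804873153 25.002623612727753 [0.5973 0.0921 0.0354] 0.0007986177698708876
877 17.999910804873153 25.002623612727753 [0.5973 0.0921 0.0354] 0.0007986177698708876
877 17.999910804873153 25.002623612727753 [0.5973 0.0921 0.0354] 0.0007986177698708876
877 17.999910804873153 25.002623612727753 [0.5973 0.0921 0.0354] 0.0007986177698708876
877 17.999910804873153 25.002623612727753 [0.5973 0.0921 0.0354] 0.0007986177698708876
877 17.999910804873153 25.002623612727753 [0.5973 0.0921 0.0354] 0.0007986177698708876
prof z by x
-24 [-15.7 -15.1 -13.8] [-16.9 -14.5 -13.5]
-22 [-15.8 -15.4 -14.6] [-15.8 -15.5 -14.6]
-14 [-0.7 -0.2  0.7] [-1.1 -0.5  0.3]
-8 [8.2 8.6 9.3] [ 8.   9.1 11.7]
-6 [8.4 9.  9.4] [ 8.   9.7 11.3]
-4 [ 7.8  8.8 10. ] [ 8.3 10.  10.9]
-2 [8.3 8.9 9.4] [ 8.1  8.9 10.3]
0 [-0.3  6.5  8.9] [0.1 7.9 9.1]
2 [-1.   0.3  1.3] [-0.6  8.5 10.3]
4 [-1.5 -0.2  0.9] [-0.2  8.   9.5]
6 [-1.3 -0.3  0.9] [-0.7  7.1  9.3]
8 [-0.8 -0.   1. ] [-0.6  0.7  9.4]
10 [-0.8 -0.1  0.9] [-0.8  4.8  9. ]
12 [-0.8  0.1  0.6] [-0.9  0.2  1.7]
14 [-1.3 -0.1  0.8] [-1.2 -0.7  0.6]
16 [-0.8 -0.2
[... 770 characters left out ...]
 0.2  1. ] [-1.  0.  1.]
60 [-1.1  0.1  1.2] [-1.   0.3  0.8]
74 [43.2 44.  45.1] [43.1 43.8 44.5]
76 [42.8 43.5 44.7] [42.7 43.7 44.2]
78 [43.3 44.2 45. ] [43.7 44.8 45.3]
80 [43.2 44.  44.7] [43.1 44.1 45.2]
82 [43.2 43.8 44.7] [42.9 43.8 44.7]
84 [43.4 44.2 44.8] [42.8 43.9 45. ]
86 [43.1 44.7 45.3] [43.4 44.2 45.2]
88 [43.  43.8 44.4] [43.  43.9 45.2]
90 [24.8 38.6 44.3] [31.2 39.7 44.1]
92 [32.6 33.1 34.4] [32.8 33.3 34.4]
94 [33.1 33.8 34.7] [32.8 33.5 34.7]
96 [31.3 33.6 34.1] [33.1 33.6 34.7]
98 [32.8 33.8 34.7] [33.1 34.  34.9]
lip 186 [-28.  -26.3   1.4  29.7  30.6]
key 26 [ 8.5  8.5 12.4 16.3 16.3]
wall 642 [-28.5 -26.7   1.6  29.7  31.3]
plate 1379 [-36.8 -34.5   1.1  36.8  39.2]
```

```bash
cat > car.py <<'E'
from h import *
z=np.load("w1.npz");C=cam("wrist")[:4]+(z["W"],);P=cloud(C,z["d"]).reshape(-1,3)
m=(np.hypot(P[:,0]-.455,P[:,1]+.067)<.05)&(P[:,2]>.006)&(P[:,2]<.07);q=P[m]
b=q[q[:,2]<.04]
print(cv2.minAreaRect((q[:,:2]*1e3).astype(np.float32)),len(q))
for lo,hi in((.008,.016),(.030,.038),(.046,.053),(.054,.062)):
    k=q[(q[:,2]>lo)&(q[:,2]<hi)];r=cv2.minAreaRect((k[:,:2]*1e3).astype(np.float32));print(lo,len(k),k.mean(0).round(4),np.array(r[0]).round(1),np.array(r[1]).round(1),round(r[2],1))
E
python3 car.py
```

```text
((455.07135009765625, -72.93730926513672), (43.88835144042969, 69.20458221435547), 63.377281188964844) 1263
0.008 783 [ 0.4531 -0.0711  0.0115] [451.5 -71.2] [43.8 61.3] 63.2
0.03 179 [ 0.4822 -0.0855  0.0334] [465.4 -77.7] [42.9 46.4] 63.2
0.046 87 [ 0.4555 -0.0706  0.0493] [454.8 -72.4] [21.3 22.9] 63.7
0.054 176 [ 0.4552 -0.0727  0.0561] [454.7 -72.2] [19.5 19.5] 19.5
```

apply_moves(
  plan=[-0.21,-0.59,-0.8,-0.9,-0.21,-0.59,-0.8,-0.9,-0.21,-0.59,-0.8,-0.9,-0.21,-0.59,-0.8,-0.9,-0.21,-0.59,-0.8,-0.9,0,0,0,0,0,0,0,0],
  grip=0,
)

```text
time_s: 4.65
position: [0.4543, -0.0735, 0.1331]
tcp_rot: [[0.893, -0.451, 0.001], [-0.451, -0.893, -0.0], [0.001, -0.0, -1.0]]
force: [0.8, 0.2, -0.2]
opening: 0.5
grasp_force: 0.0
```

```bash
sleep 1; python3 b.py w3 ; sed 's/w1.npz/w3.npz/;s/.455,P/.455,P/' car.py > car3.py; python3 car3.py; python3 -c "
from h import *
s=bot.read_state();print(s['position'],np.array(s['tcp_rot']).round(4),s['opening'])"
```

```text
((454.7199401855469, -72.74221801757812), (43.74020004272461, 70.2865219116211), 62.778255462646484) 2633
0.008 1405 [ 0.4531 -0.0729  0.0116] [454.7 -72.7] [43.7 70.2] 62.8
0.03 446 [ 0.4812 -0.0863  0.0335] [475.1 -83.3] [42.8 24.3] 63.6
0.046 193 [ 0.458 -0.075  0.049] [454.7 -73. ] [21.3 23.8] 62.8
0.054 411 [ 0.4554 -0.073   0.056 ] [454.8 -72.6] [20.2 20.2] 17.9
[ 0.45479422 -0.0732521   0.13361259] [[ 8.931e-01 -4.499e-01  2.300e-03]
 [-4.499e-01 -8.931e-01 -7.000e-04]
 [ 2.400e-03 -4.000e-04 -1.000e+00]] 0.5034790423535249
```

View pics/w3.png

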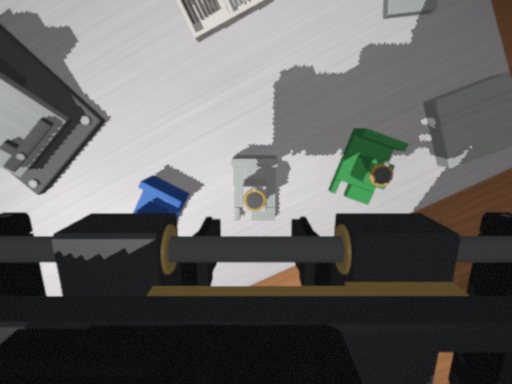

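apply_moves(
  plan=[0,0.01,-0.8,0,0,0,-0.8,0,0,0,-0.4,0,0,0,-0.3,0,0,0,0,0],
)

```text
time_s: 5.32
position: [0.4543, -0.0723, 0.0176]
tcp_rot: [[0.893, -0.45, 0.0], [-0.45, -0.893, -0.0], [0.0, -0.0, -1.0]]
force: [-0.1, -0.6, -0.1]
opening: 0.494
grasp_force: 0.0
```

apply_moves(
  plan=[0,0,0,0,0,0,0,0,0,0,0,0,0,0,0,0,0,0,0,0],
  grip=1,
)

```text
time_s: 5.95
position: [0.4543, -0.0728, 0.0182]
tcp_rot: [[0.893, -0.451, 0.001], [-0.451, -0.893, -0.0], [0.001, -0.0, -1.0]]
force: [1.0, 0.9, 6.6]
opening: 0.249
grasp_force: 30.0
```

apply_moves(
  plan=[0,0,0.6,0,0,0,0.9,0,0,0,0.5,0,0.44,0.627,0,0.894,0.44,0.627,0,0.894,0.44,0.627,0,0.894,0.44,0.627,0,0.894,0.44,0.627,0,0.894,0,0,0,0,0,0,0,0],
)

```text
time_s: 7.2
position: [0.5622, 0.084, 0.1166]
tcp_rot: [[0.952, 0.307, -0.003], [0.307, -0.952, -0.0], [-0.003, -0.001, -1.0]]
force: [0.5, -0.4, -3.3]
opening: 0.251
grasp_force: 30.0
```

```bash
sleep 1; python3 b.py w4 ; python3 -c "
from h import *
s=bot.read_state();print(s['position'],np.array(s['tcp_rot']).round(4),s['force'],s['moment'])"
```

```text
[0.56219442 0.08361715 0.11672518] [[ 9.518e-01  3.066e-01 -3.200e-03]
 [ 3.066e-01 -9.518e-01 -2.000e-04]
 [-3.100e-03 -8.000e-04 -1.000e+00]] [-0.72847082  0.26138575 -4.328571  ] [ 0.04010195  0.0140166  -0.00199832]
```

View pics/w4.png

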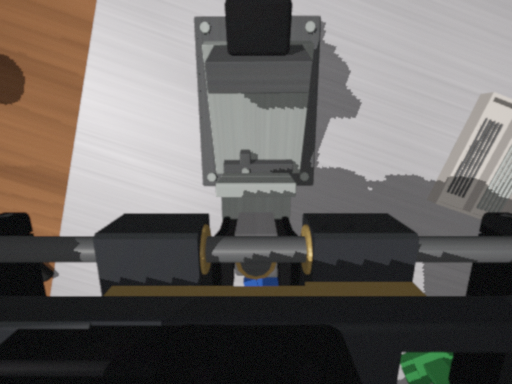

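```bash
cat > rel.py <<'E'
from h import *
import sys
z=np.load(sys.argv[1]+".npz");C=cam("wrist")[:4]+(z["W"],);P=cloud(C,z["d"]);D=z["d"]
def frame(yaw):
    c,s=np.cos(yaw),np.sin(yaw);a=np.radians(25);x=np.array([c*np.cos(a),s*np.cos(a),np.sin(a)]);y=np.array([-s,c,0]);return np.stack([x,y,np.cross(x,y)],1)
o=np.array([.5969,.0933,.036]);F=frame(np.radians(18))
Q=P[10:260,180:330].reshape(-1,3);Q=Q[D[10:260,180:330].ravel()>0];L=(Q-o)@F*1e3
m=(L[:,0]>14)&(L[:,0]<45)&(abs(L[:,1])<24)&(abs(L[:,2])<6)
if m.sum()>50:
    A=np.c_[L[m,:2],np.ones(m.sum())];print("plate z = ax+by+c",np.linalg.lstsq(A,L[m,2],rcond=None)[0].round(4),m.sum())
for lo,hi,za,zb,nm in((-9,-1,6,12,'lip'),(2,9,6,12,'key'),(74,90,38,50,'wall')):
    m=(L[:,0]>lo)&(L[:,0]<hi)&(L[:,2]>za)&(L[:,2]<zb);q=L[m,1];print(nm,m.sum(),np.percentile(q,[0,5,50,95,100]).round(1) if m.sum() else '',np.percentile(L[m,0],[0,100]).round(1) if m.sum() else'')
# carrier points in tool-yaw frame about TCP
st=bot.read_state();p=np.array(st["position"]);h=np.array([np.cos(np.radians(18)),np.sin(np.radians(18)),0]);y=np.array([-h[1],h[0],0])
T=np.c_[(Q-p)@h,(Q-p)@y,Q[:,2]-p[2]]*1e3
m=(T[:,0]>5)&(T[:,0]<50)&(abs(T[:,1])<24)&(T[:,2]>-25)&(T[:,2]<60)
k=T[m]
for a in range(10,52,2):
    s=k[abs(k[:,0]-a)<1]
    if len(s)>3: print(a,len(s),np.percentile(s[:,2],[10,50,90]).round(1),np.percentile(s[:,1],[1,99]).round(1))
E
python3 rel.py w4
```

```text
plate z = ax+by+c [-9.000e-04 -2.000e-04 -5.101e-01] 2106
lip 503 [-29.9 -27.3  -0.4  26.6  29.7] [-9. -1.]
key 75 [ 6.4  6.4 10.5 14.7 14.9] [2.1 9. ]
wall 3180 [-30.1 -26.7   0.2  27.   30.2] [74. 90.]
10 609 [-6.8 13.3 25.4] [-20.5  20.9]
12 1157 [-6.7 14.  29.6] [-19.8  20. ]
14 203 [-7.7 -7.  -6.2] [-20.9  21.6]
16 206 [-7.7 -7.  -6.2] [-20.9  21.6]
18 211 [-7.8 -7.  -6.2] [-21.6  22. ]
20 206 [-7.8 -7.1 -6.2] [-20.9  22. ]
22 71 [-7.5 -6.9 -6.1] [-20.9  21.5]
28 224 [14.  14.9 15.5] [-20.9  21.5]
30 271 [14.1 14.8 15.7] [-21.3  21.8]
32 293 [14.3 15.  15.8] [-20.8  21.2]
34 543 [-12.5  14.1  15.4] [-21.2  21.6]
36 497 [-11.7   4.1  13. ] [-20.4  21.1]
```

apply_moves(
  plan=[0.05,0,-0.5,0,0,0,-0.53,0,0,0,0,0,0,0,0,0],
)

```text
time_s: 7.75
position: [0.5664, 0.0835, 0.0666]
tcp_rot: [[0.952, 0.306, 0.0], [0.306, -0.952, -0.0], [0.0, 0.0, -1.0]]
force: [0.7, 0.3, -3.3]
opening: 0.257
grasp_force: 30.0
```

apply_moves(
  plan=[0,0,-0.046,0,-0.047,-0.015,-0.045,0,-0.047,-0.015,-0.045,0,-0.04,-0.013,-0.052,0,-0.04,-0.013,-0.052,0,0,0,0,0],
)

```text
time_s: 8.5
position: [0.5592, 0.0811, 0.0554]
tcp_rot: [[0.952, 0.307, 0.004], [0.307, -0.952, -0.0], [0.004, 0.002, -1.0]]
force: [0.4, 0.4, 6.1]
opening: 0.248
grasp_force: 30.0
```

```bash
sleep 1; python3 b.py w5 ; python3 rel.py w5
```

```text
plate z = ax+by+c [-0.0007  0.0009 -0.4671] 3994
lip 151 [-30.1 -29.5 -24.7  29.3  29.8] [-9. -1.]
key 221 [-21.4 -17.6   7.6  18.1  21.2] [4.7 9. ]
wall 7587 [-27.2 -23.4   0.4  23.9  27.9] [74.  89.7]
10 940 [ 0.5 20.5 26.4] [-20.6  20.6]
12 456 [-4.1 12.9 18.3] [-21.1  20.9]
14 377 [-3.7  3.3  8.7] [-21.   20.8]
16 264 [-3.8 -2.8  0.2] [-21.2  21. ]
18 201 [-3.5 -2.7 -1.9] [-21.3  21.2]
20 49 [-2.6 -2.  -1.5] [-18.5  20.2]
26 135 [20.7 21.5 22. ] [-21.2  21.1]
28 288 [21.1 22.  22.8] [-21.7  21.2]
30 304 [21.6 22.3 23. ] [-21.3  21.1]
32 290 [22.  22.9 23.8] [-21.2  21.3]
34 506 [17.8 20.9 23.1] [-21.4  21.3]
36 541 [ 8.6 12.5 16.7] [-21.5  21.3]
38 459 [-0.6  3.1  7.1] [-23.3  22. ]
40 497 [-20.1  -7.2  -2.1] [-22.4  23.2]
42 203 [-19.5 -18.5  -9. ] [-23.6  23.7]
44 213 [-18.6 -17.7  -8. ] [-23.4  23.5]
46 236 [-17.8 -16.7  -9.4] [-23.5  23.4]
48 230 [-16.7 -15.8 -13.8] [-23.4  23.6]
50 148 [-15.9 -15.2 -14.3] [-23.4  23.3]
```

apply_moves(
  plan=[-0.04,-0.013,-0.06,0,-0.035,-0.011,-0.06,0,-0.03,-0.01,-0.06,0,0,0,0,0],
)

```text
time_s: 9.05
position: [0.552, 0.0794, 0.0448]
tcp_rot: [[0.952, 0.308, -0.001], [0.308, -0.952, -0.0], [-0.001, -0.0, -1.0]]
force: [-0.5, -1.8, 3.2]
opening: 0.251
grasp_force: 30.0
```

```bash
sleep 1; cat > tilt.py <<'E'
from h import *
import sys
z=np.load(sys.argv[1]+".npz");C=cam("wrist")[:4]+(z["W"],);D=z["d"];P=cloud(C,D)
st=bot.read_state();p=np.array(st["position"]);h=np.array([np.cos(np.radians(18)),np.sin(np.radians(18)),0]);y=np.array([-h[1],h[0],0])
Q=P[10:260,180:330].reshape(-1,3);Q=Q[D[10:260,180:330].ravel()>0]
T=np.c_[(Q-p)@h,(Q-p)@y,Q[:,2]-p[2]-.0181]*1e3   # about the pivot (0.6 bias)
from scipy.optimize import least_squares
k=T[(T[:,0]>8)&(T[:,0]<60)&(abs(T[:,1])<20)&(T[:,2]>-40)&(T[:,2]<40)]
best=None
for t in np.arange(-5,40,.25):
    c,s=np.cos(np.radians(t)),np.sin(np.radians(t));X=k[:,0]*c+k[:,2]*s;Z=-k[:,0]*s+k[:,2]*c
    for dx in np.arange(-4,4.1,.5):
        for dz in np.arange(-3,3.1,.5):
            top=(abs(Z-dz+3.2)<1)&(X-dx>27)&(X-dx<35); base=(abs(Z-dz+25.2)<1)&(X-dx>14)&(X-dx<26); face=(abs(X-dx-35)<.8)&(Z-dz<-4)&(Z-dz>-36)
            n=top.sum()+base.sum()+face.sum()
            if best is None or n>best[0]: best=(n,t,dx,dz,top.sum(),base.sum(),face.sum())
print("tilt, dx, dz",best[1:],len(k)); print(p.round(4),np.array(st["force"]).round(1))
d=p-[.5969,.0933,.036]; print("tcp in nest h,y,z mm",(d@h*1e3).round(1),(d@y*1e3).round(1),(d[2]*1e3).round(1))
E
python3 b.py w6 ; python3 tilt.py w6
```

```text
tilt, dx, dz (np.float64(24.0), np.float64(-1.5), np.float64(2.0), np.int64(922), np.int64(0), np.int64(2505)) 7220
[0.552  0.0794 0.0448] [ 0.8 -0.4  3.9]
tcp in nest h,y,z mm -47.0 0.7 8.8
```

apply_moves(
  plan=[-0.01,-0.003,-0.03,0,0,0,0,0,0,0,0.3,0,0,0,0.3,0,0,0,0,0,0,0,0,0],
)

```text
time_s: 9.85
position: [0.5515, 0.0795, 0.0735]
tcp_rot: [[0.952, 0.308, -0.001], [0.308, -0.952, 0.0], [-0.001, -0.0, -1.0]]
force: [0.7, -0.9, -4.1]
opening: 0.25
grasp_force: 30.0
```

```bash
sleep 1; python3 b.py w7 ; python3 tilt.py w7; python3 rel.py w7 | tail -22; python3 -c "
import cv2;cv2.imwrite('pics/x7.png',cv2.resize(cv2.imread('pics/w7.png')[20:300,150:360],None,fx=2,fy=2))"
```

```text
tilt, dx, dz (np.float64(25.75), np.float64(-1.5), np.float64(2.0), np.int64(886), np.int64(0), np.int64(2605)) 5539
[0.5513 0.0795 0.0733] [ 0.5  0.2 -4.2]
tcp in nest h,y,z mm -47.6 1.0 37.3
plate z = ax+by+c [ 1.000e-04  7.000e-04 -5.196e-01] 3407
lip 298 [-30.1 -28.8  -2.7  28.5  29.8] [-9. -1.]
key 119 [ 6.4  6.5 10.6 14.8 15.4] [2.2 9. ]
wall 5860 [-30.1 -26.2   0.4  27.   30.3] [74.  88.4]
10 814 [ 1.1 19.9 25.3] [-20.8  20.2]
12 390 [-2.  16.6 20.5] [-20.9  20.8]
14 291 [-1.2 12.4 15. ] [-20.8  20.6]
16 210 [ 6.9  9.  11.2] [-11.   10.7]
18 18 [7.2 7.5 8.5] [-9.7  8.2]
24 147 [27.7 28.6 29.1] [-21.4  21. ]
26 282 [28.5 29.3 30.1] [-21.4  21.1]
28 280 [29.5 30.3 31.2] [-21.4  20.9]
30 355 [30.3 31.1 31.8] [-21.5  21.1]
32 516 [26.9 28.8 30.7] [-21.5  21.3]
34 484 [22.7 24.7 26.5] [-21.4  21. ]
36 445 [18.8 20.6 22.3] [-21.6  21.1]
38 408 [14.6 16.6 18.5] [-21.4  21.1]
40 394 [10.6 12.2 14.4] [-21.5  21.1]
42 375 [ 6.3  8.2 10. ] [-21.6  21.1]
44 329 [2.1 4.1 5.8] [-21.4  21.1]
46 52 [1.6 2.2 2.9] [-20.4  20.6]
```

View pics/x7.png

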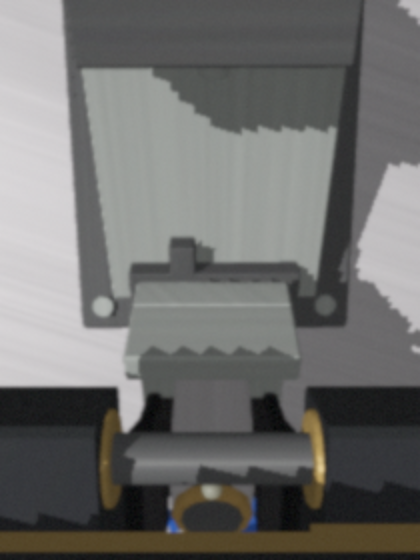

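apply_moves(
  plan=[0.289,0.092,-0.003,0,0.289,0.092,-0.003,0,0.289,0.092,-0.003,0,0,0,0,0,0,0,0,0],
)

```text
time_s: 10.52
position: [0.5937, 0.0932, 0.0724]
tcp_rot: [[0.952, 0.308, -0.003], [0.308, -0.952, -0.0], [-0.003, -0.001, -1.0]]
force: [-0.4, 0.6, -3.9]
opening: 0.253
grasp_force: 30.0
```

```bash
sleep 1; python3 b.py w8 ; python3 tilt.py w8
```

```text
tilt, dx, dz (np.float64(25.0), np.float64(-1.5), np.float64(2.0), np.int64(950), np.int64(0), np.int64(2567)) 7499
[0.5937 0.0932 0.0725] [-0.8 -0.1 -4.4]
tcp in nest h,y,z mm -3.1 0.8 36.5
```

apply_moves(
  plan=[0.11,0.035,0.023,0,0.11,0.035,0.023,0,0.11,0.035,0.023,0,0,0,0,0,0,0,0,0],
)

```text
time_s: 11.2
position: [0.6107, 0.0984, 0.0762]
tcp_rot: [[0.952, 0.308, -0.002], [0.308, -0.952, -0.0], [-0.002, -0.001, -1.0]]
force: [-2.4, -1.0, -4.2]
opening: 0.25
grasp_force: 30.0
```

```bash
sleep 1; python3 b.py w9 ; python3 tilt.py w9; python3 rel.py w9 | head -40
```

```text
tilt, dx, dz (np.float64(23.75), np.float64(-1.5), np.float64(3.0), np.int64(918), np.int64(0), np.int64(344)) 7837
[0.6108 0.0984 0.0762] [-3.4 -1.7 -3.6]
tcp in nest h,y,z mm 14.8 0.6 40.2
lip 0  
key 0  
wall 3895 [-29.8 -26.5   0.2  26.9  30.4] [74. 90.]
10 780 [ 1.5 19.4 25.3] [-20.7  20.4]
12 327 [-2.3 15.8 18.4] [-20.8  20.7]
14 291 [-1.3 11.7 14.2] [-20.8  20.4]
16 192 [ 6.7  8.4 10.2] [-10.9  10.8]
18 5 [7.8 7.9 8.1] [-9.2  7.7]
24 174 [27.5 28.3 29. ] [-21.5  21. ]
26 274 [28.2 29.  29.8] [-21.3  21.3]
28 317 [29.3 30.  30.7] [-21.1  20.7]
30 358 [29.7 30.6 31.4] [-21.5  21. ]
32 366 [27.3 28.8 30.2] [-21.5  21.6]
34 316 [29.8 30.5 31.3] [-23.4  23.5]
36 364 [30.8 31.6 32.4] [-23.6  23.3]
38 371 [31.6 32.5 33.1] [-23.4  23.4]
40 372 [32.7 33.4 34.2] [-23.5  23.5]
42 385 [33.6 34.3 35.1] [-23.3  23.4]
44 406 [34.4 35.2 36. ] [-23.4  23.4]
46 425 [35.4 36.2 37. ] [-23.5  23.6]
48 503 [35.8 36.7 37.5] [-23.6  23.3]
50 283 [33.3 34.6 36. ] [-23.6  23.6]
```

apply_moves(
  plan=[0.016,0.005,-0.036,0,0.016,0.005,-0.036,0,0.016,0.005,-0.036,0,0,0,0,0],
)

```text
time_s: 11.75
position: [0.6139, 0.0992, 0.0708]
tcp_rot: [[0.952, 0.307, -0.001], [0.307, -0.952, 0.0], [-0.001, -0.0, -1.0]]
force: [-3.7, -0.6, -4.6]
opening: 0.252
grasp_force: 30.0
```

apply_moves(
  plan=[0.016,0.005,-0.036,0,0,0,0,0],
)

```text
time_s: 12.0
position: [0.6147, 0.0994, 0.0691]
tcp_rot: [[0.952, 0.308, -0.001], [0.308, -0.952, -0.0], [-0.001, -0.0, -1.0]]
force: [-2.9, -1.1, -4.3]
opening: 0.252
grasp_force: 30.0
```

apply_moves(
  plan=[0.016,0.005,-0.036,0,0.008,0.003,-0.018,0,0,0,0,0],
)

```text
time_s: 12.38
position: [0.6159, 0.0999, 0.0664]
tcp_rot: [[0.952, 0.308, -0.001], [0.308, -0.952, -0.0], [-0.001, -0.0, -1.0]]
force: [-5.8, -0.6, -4.4]
opening: 0.251
grasp_force: 30.0
```

apply_moves(
  plan=[0.008,0.003,-0.018,0,0,0,0,0],
)

```text
time_s: 12.62
position: [0.616, 0.0999, 0.0663]
tcp_rot: [[0.951, 0.308, -0.001], [0.308, -0.951, -0.0], [-0.001, -0.0, -1.0]]
force: [-5.9, -2.1, -0.7]
opening: 0.249
grasp_force: 30.0
```

apply_moves(
  plan=[0.008,0.003,-0.018,0,0,0,0,0],
)

```text
time_s: 12.88
position: [0.6162, 0.1, 0.0662]
tcp_rot: [[0.951, 0.308, -0.002], [0.308, -0.951, -0.001], [-0.002, 0.0, -1.0]]
force: [-7.6, -2.0, 4.7]
opening: 0.247
grasp_force: 30.0
```

apply_moves(
  plan=[-0.02,-0.006,-0.02,0,-0.01,-0.003,-0.02,0,0,0,0,0],
)

```text
time_s: 13.25
position: [0.6163, 0.1, 0.0661]
tcp_rot: [[0.952, 0.308, 0.002], [0.308, -0.952, 0.0], [0.002, 0.001, -1.0]]
force: [-7.3, -1.6, 12.3]
opening: 0.246
grasp_force: 30.0
```

```bash
sleep 1; python3 b.py w10 ; python3 tilt.py w10; cat > side.py <<'E'
from h import *
import sys
im,d=bot.capture("side");C=cam("side");P=cloud(C,d).reshape(-1,3);cv2.imwrite(f"pics/{sys.argv[1]}.png",cv2.resize(im[185:255,170:270,::-1],None,fx=6,fy=6,interpolation=2))
E
python3 side.py s10
```

```text
tilt, dx, dz (np.float64(39.5), np.float64(4.0), np.float64(2.5), np.int64(549), np.int64(0), np.int64(93)) 8138
[0.6163 0.1    0.0661] [-7.9 -0.4 11.5]
tcp in nest h,y,z mm 20.5 0.4 30.1
```

View pics/s10.png

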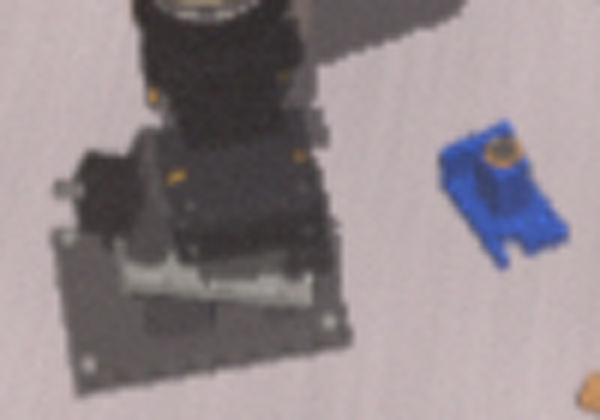

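```bash
cat > chk.py <<'E'
from h import *
import sys
z=np.load(sys.argv[1]+".npz");C=cam("wrist")[:4]+(z["W"],);D=z["d"];P=cloud(C,D)
a=np.radians(25);c,s=np.cos(np.radians(18)),np.sin(np.radians(18));x=np.array([c*np.cos(a),s*np.cos(a),np.sin(a)]);y=np.array([-s,c,0]);F=np.stack([x,y,np.cross(x,y)],1)
L=((P-[.5969,.0933,.0354])@F*1e3)[D>0]
for lo in range(-14,92,2):
    m=(L[:,0]>lo)&(L[:,0]<lo+2)&(abs(L[:,1])<20)&(L[:,2]>-5)&(L[:,2]<62)
    if m.sum()>5: print(lo+1,m.sum(),np.percentile(L[m,2],[10,50,90]).round(1),np.percentile(L[m,1],[1,99]).round(1))
E
python3 chk.py w10
```

```text
31 8 [55.3 56.1 56.4] [-7.2  7.9]
33 53 [55.9 56.8 57.4] [-9.9 10.1]
35 102 [48.9 56.9 57.4] [-11.2  12. ]
37 125 [12.1 56.5 57.5] [-15.7  16.4]
39 172 [12.1 56.3 57.6] [-19.1  19. ]
41 268 [12.3 50.2 57.4] [-19.4  19.1]
43 317 [12.3 50.2 57.2] [-19.2  19.7]
45 231 [22.3 54.7 57.1] [-19.   19.3]
47 211 [26.5 32.5 56.6] [-19.2  19.5]
49 1051 [20.5 30.4 37.2] [-17.7  18.4]
51 231 [22.  35.5 39.2] [-19.4  19.3]
53 62 [39.  41.  60.7] [-19.8  19.6]
55 55 [60.6 61.5 61.9] [-15.3  15.5]
57 55 [60.7 61.4 61.9] [-14.9  15.8]
73 116 [43.1 43.7 44.1] [-19.3  19.8]
75 273 [43.4 44.  44.6] [-19.5  19.2]
77 286 [43.5 44.  44.6] [-19.6  19.5]
79 300 [43.4 44.1 44.7] [-19.6  19.2]
81 312 [43.4 44.1 44.7] [-19.5  19.4]
83 337 [43.4 44.  44.7] [-19.2  19.7]
85 323 [43.5 44.1 44.6] [-19.4  19.6]
87 338 [43.4 44.2 44.8] [-19.7  19.5]
89 740 [33.5 43.2 44.5] [-19.5  19.6]
91 1293 [32.7 37.6 43.1] [-19.8  19.7]
```

apply_moves(
  plan=[-0.01,-0.003,0.02,0,0,0,0.012,0,0,0,0,0],
)

```text
time_s: 13.72
position: [0.6162, 0.0999, 0.0661]
tcp_rot: [[0.952, 0.307, 0.003], [0.307, -0.952, 0.001], [0.003, 0.0, -1.0]]
force: [-4.5, 0.9, 9.0]
opening: 0.25
grasp_force: 30.0
```

apply_moves(
  plan=[0,0,0.02,0,0,0,0,0],
)

```text
time_s: 13.98
position: [0.6162, 0.0999, 0.0661]
tcp_rot: [[0.952, 0.307, 0.003], [0.307, -0.952, 0.001], [0.003, 0.0, -1.0]]
force: [-2.6, 0.5, 6.1]
opening: 0.254
grasp_force: 30.0
```

apply_moves(
  plan=[0,0,0,0,0,0,0,0,0,0,0,0,0,0,0,0],
  grip=0.1,
)

```text
time_s: 14.48
position: [0.6153, 0.0995, 0.0653]
tcp_rot: [[0.952, 0.307, 0.001], [0.307, -0.952, -0.0], [0.001, 0.0, -1.0]]
force: [-0.4, 0.0, -0.2]
opening: 0.448
grasp_force: 0.0
```

```bash
sleep 1; python3 b.py w11; python3 chk.py w11|head -14
```

```text
21 36 [11.6 12.  12.5] [-19.3  19.8]
23 43 [11.8 12.1 12.8] [-19.9  19.7]
25 45 [11.7 12.1 12.8] [-19.9  19.6]
27 47 [11.7 12.2 12.6] [-19.7  19.7]
29 58 [11.5 12.1 13.1] [-19.6  19.9]
31 85 [11.8 12.7 56.5] [-19.4  19.8]
33 155 [11.9 49.9 57.5] [-19.8  19.8]
35 176 [12.  55.8 57.4] [-19.9  19.6]
37 215 [12.  50.6 57.4] [-19.6  19.7]
39 246 [12.2 50.8 57.4] [-19.5  19.7]
41 297 [12.3 53.7 57.3] [-19.5  19.7]
43 206 [31.2 55.4 57.2] [-19.5  19.7]
45 125 [29.1 54.9 57.4] [-19.8  19.7]
47 978 [20.1 28.9 36.3] [-19.3  19.5]
```

apply_moves(
  plan=[0,0,0.2,0,0,0,0.6,0,0,0,0.9,0,-0.4,-0.13,0.9,0,-0.4,-0.13,0.9,0,-0.4,-0.13,0.5,0,0,0,0,0,0,0,0,0],
)

```text
time_s: 15.52
position: [0.555, 0.0801, 0.2652]
tcp_rot: [[0.952, 0.307, 0.0], [0.307, -0.952, 0.0], [0.0, -0.0, -1.0]]
force: [-0.2, -0.6, 0.8]
opening: 0.449
grasp_force: 0.0
```

```bash
sleep 1; python3 b.py w12 pin_tip grip; python3 chk.py w12; python3 side.py s12; python3 -c "
import cv2;cv2.imwrite('pics/x12.png',cv2.resize(cv2.imread('pics/w12.png')[0:220,170:370],None,fx=2.7,fy=2.7))"
```

```text
grip 0.95 267 229 [0.484  0.0398 0.0557]
grip 0.6 257 128 [0.6143 0.0974 0.1079]
-9 23 [8.4 9.1 9.6] [-19.6  18.6]
-7 37 [ 8.1  9.  10.6] [-19.4  18.3]
-5 35 [ 8.   8.8 10.1] [-19.4  18.3]
-3 46 [8.2 9.2 9.9] [-19.7  18.7]
-1 15 [ 7.4  9.1 10.1] [-1.7 16.1]
1 30 [ 8.2 11.4 12.3] [-19.5  19.4]
3 21 [ 8.1 11.6 12.1] [-19.2  19.7]
5 12 [ 9.8 11.6 12.4] [-19.2  19.5]
7 15 [ 8.4 12.2 13.1] [-19.1  19.4]
9 19 [ 8.8 11.6 12.5] [-19.3  19.5]
11 15 [ 5.9 12.  13.2] [-19.   19.3]
13 9 [11.2 11.9 12.4] [-19.1  19.3]
15 20 [11.3 11.8 12.5] [-19.1  19.3]
17 15 [10.8 11.8 13.1] [-18.8  19.1]
19 13 [11.7 12.1 13. ] [-18.6  19.1]
21 21 [11.9 12.2 13. ] [-18.9  19.1]
23 13 [11.2 11.7 12.6] [-18.9  18.9]
25 30 [11.6 12.5 50.1] [-19.6  18.6]
27 32 [11.3 50.  56.3] [-19.6  19. ]
29 48 [11.6 55.2 57.4] [-19.3  18.8]
31 35 [11.8 56.2 57.4] [-19.4  19.5]
33 46 [11.3 55.8 57.7] [-19.3  19.4]
35 51 [11.9 56.2 57.5] [-19.7  19.9]
37 48 [11.8 55.9 57.7] [-19.1  19.2]
39 57 [12.1 55.2 57.4] [-19.6  19.7]
41 63 [11.7 51.1 57.3] [-19.5  18.9]
43 58 [12.3 50.1 56.7] [-18.7  19.6]
45 69 [11.8 49.9 56.3] [-19.4  19.5]
47 291 [12.9 32.2 49.3] [-15.7  16.9]
49 55 [11.4 12.1 13.1] [-19.3  19.4]
51 44 [11.4 12.6 13.4] [-18.6  18.7]
53 46 [11.5 12.2 13. ] [-19.1  18.7]
63 38 [33.5 34.6 35. ] [-18.5  19. ]
65 59 [33.5 34.3 35.4] [-18.2  18.3]
67 54 [33.7 34.8 35.5] [-19.9  19.4]
69 68 [33.7 34.3 35.2] [-19.9  19.2]
73 9 [42.4 43.1 43.5] [-17.6  19.3]
75 66 [43.5 44.1 45.2] [-19.1  19.3]
77 70 [43.3 44.  45. ] [-19.1  18.4]
79 69 [43.  44.  44.8] [-19.   19.1]
81 70 [43.  43.9 44.9] [-19.2  19. ]
83 68 [43.  43.9 44.7] [-19.9  19.3]
85 66 [43.1 43.9 44.9] [-19.9  19.9]
87 77 [43.1 44.  44.9] [-19.   19.8]
89 76 [42.5 43.9 44.7] [-19.8  19.8]
91 191 [30.3 37.5 43.6] [-19.8  19.9]
```

View pics/x12.png

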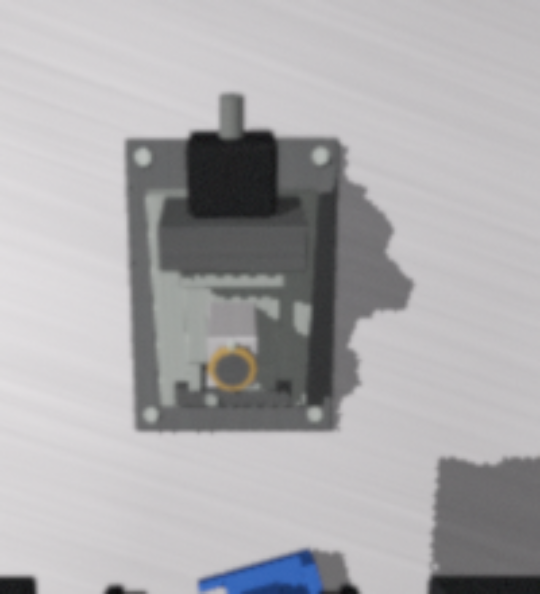

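View pics/s12.png

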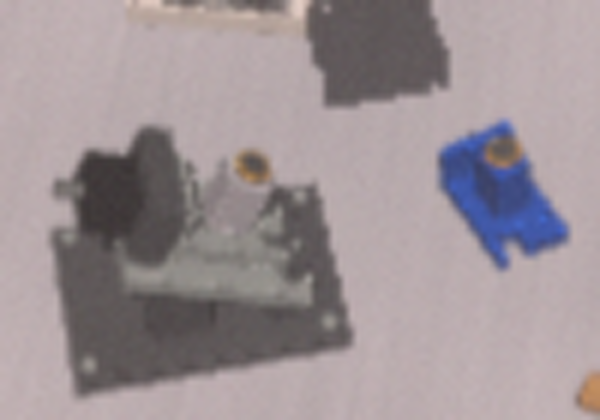

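```bash
python3 -c "
from rig import bot
print(bot.hand_in())"
```

```text
the job is handed in; nothing more can be done
None
```

The notched carrier is docked and the job is handed in. After I let go, the base measured flat on the plate, the foot sat behind the lip with the key in its slot, and the end plate stood about 2 mm from the wall, which holds the pin in by roughly 5 mm (from position, not a joint reading). The arm did not touch the plain carrier or the other bench things.

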